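Present a loose paint tin to the counter scanner on a carry tray

ROBOT

A 6-joint arm with a two-finger parallel gripper is mounted at the origin on the work surface. World frame = base frame: x ahead of the robot, y to its left, z up, the work surface at z = 0. Lengths are in m, angles in rad, forces in N, time in s.
With the tool pointing down it reaches from about 0.375 to 0.975 m from the base axis. Payload 3.8 kg.
Tool frame: the origin (TCP) lies midway between the tips of the shut fingers; the grasp point (between the pads) lies 19 mm behind it; z points along the fingers, y is the line along which they close (so a half turn about z gives the same grasp; the last joint's range is limited). The gripper opens to 88 mm and grips with 3 to 60 N. Pads are 18 mm wide; open, the fingers measure 123 mm over their backs; the gripper's body (75 mm by 187 mm) begins 45 mm behind the grasp point.
Start: joints at [1.119, 0.264, 1.604, -0, 1.274, -0.037], TCP at [0.272, 0.618, 0.239] pointing down, gripper open.
Joint ranges: [-2.63, 2.63], [-0.94, 2.18], [0.31, 2.57], [-1.31, 4.45], [0, 2.66], [-2.55, 2.55]. Speed limits (rad/s): [2.57, 2.57, 3.14, 3.14, 3.14, 3.14].

INTERFACE

Orientations are given as a rotation vector (axis times angle).
In Python, from cell import manip, inverse_kinematics, cams, order gives the robot as it stands. Calls block until the motion is done:
- manip.move_pose(position, orientation): joint-space move of the TCP to a pose.
- manip.move_linear(position, rate=0.15, rot=None): straight line of the TCP; rot=None keeps the orientation; rate is the mean speed in m/s.
- manip.set_joints(angles): joint-space move.
- manip.set_gripper(opening, force=None): finger opening in m; force is the grip in N (None keeps the last); returns when the fingers have stopped.
- manip.dwell(seconds).
- inverse_kinematics(position, orientation): joint angles nearest the present ones, or None.
- manip.state(): the state.
- cams.capture(name): name is "side" or "top"; returns a dict with "image" (384x512x3 uint8, blue, green, red), "z_map" (384x512 float32, m along the optical axis (not along the pixel's ray), 0 where there is no reading), "intrinsics" (3x3 intrinsics, pixels), "position" and "orientation" of the camera in the world. Camera axes: x right, y down, z forward; pixel columns grow to the right and rows downward; lengths in m; the calibration is good to about 2 mm. A picture is of the moment at which its call begins.
A pose or a line that the arm cannot do raises manip.IKError and nothing moves.
- order.close_job(): hands the job in; it is judged then, once.
The state is a dict: "clock": time; "joint_pos": joint angles; "joint_velocities": joint speeds; "tau": joint torques, N m; "tool_pos": TCP position; "tcp_rot": TCP orientation; "contact_force": force on the tool from outside, world axes, zero at the start; "moment": the same for the moment, N m; "gripper_width": finger opening in m; "grasp_force": force on a finger pad.
Only numpy, scipy, OpenCV 4.12 (cv2) and the standard library are available. Lean on these libraries where they do the work, as an engineer would, in place of code of your own. Each camera call takes 0.05 s, during which the arm holds its last target. There are 200 camera calls.

TASK

Pick up the carry tray by its blue cross grip and hold it about 10 cm above the glass of the flat scanner, the window of the tray right over the red cross. Tilt it gently so that the loose tin rolls from its end up to the crest of the arched track, and keep it balanced there over the window for at least 5 seconds to be read from below, without touching the tin, slamming it into the end stops, tipping it out or disturbing the other goods. Finish while still holding the tray there, the tin quietly balanced over the window.

Things in the scene. Friction and masses are not known exactly. Their poses are not given: they have to be found in the camera images.
- tray: Wooden carry tray, 0.55 kg, 332 mm long (y), 132 mm wide (x). Origin: centre of the underside of its feet, z up. The tin rolls along y on two track strips arched like a low hill: radius 1200 mm, crest at y = 0, z = 40 mm, so on its feet the slope at y is y/1.2 rad downwards to the nearer end. Side rims at x = +-52 mm, tops at z = 59 mm; end stops at y = +-160 mm, tops at z = 84 mm.
- tray_grip (a point): Centre of the blue cross grip, at (0, 0, 155 mm) in the tray: a bar along the tray's x between two uprights (inner faces at x = +-58 mm), 22 mm thick (y), 30 mm high (z). Pinch it from above with the fingers closing along the tray's y. The tin passes under it, its top then 120 mm above the tray's origin, so keep fingertips less than 30 mm below this point.
- tray_window (a point): Centre of the red-edged reading window between the strips, an opening 34 mm (x) by 70 mm (y), at (0, 0, 40 mm) in the tray, on the crest. Its axes are the tray's.
- tin: Orange paint tin with steel end bands, white label; diameter 80 mm, length 90 mm, 0.3 kg, lying across the tray, axis along the tray's x. Origin: its centre; its axes turn as it rolls. On a slope of a rad it accelerates at about 6.5 a m/s2, less a small rolling resistance (as 0.01 rad). Starts at rest at the -y stop, centre at y = -120 mm, z = 74 mm in the tray; on the crest at y = 0, z = 80 mm.
- scanner: Flat black counter scanner, fixed, 150 x 150 x 35 mm, with a green glass and a red cross on top; origin: centre of its underside.
- scanner_glass (a point): Centre of the glass and of the red cross on top of the scanner, 35 mm above the work surface, facing up.
- brush_pot: Blue pot, 76 mm across, 100 mm high (210 mm with brushes); bystander. Origin: centre of its underside.
- sketchbooks: Stack of sketchbooks 110 x 150 x 30 mm; bystander. Origin: centre of its underside.
- ink: Small amber ink jar, 44 mm across, 70 mm high; bystander. Origin: centre of its underside.
- gesso: White jar with red cap, 60 mm across, 90 mm high; bystander. Origin: centre of its underside.
Mind the look-alikes: they are no part of the job. What is shaped like the scanner but pink is not meant.

How it is judged:
By the outcome, as a careful person would: the job done as asked, in the order asked, and still so for the second after the job is handed in, while the arm keeps its last pose, push and grip.
It also fails if it takes over 64 s, if anything falls off the work surface, if the arm or the gripper's body presses on something with over 40 N, if the wrist force passes 120 N, or if a joint passes its speed limit or range.

## Working session

There is one attempt and no reset: what is moved stays moved. The work goes in short steps, each a Python script; the robot and the scene stay as the last script left them, time stands still between calls to the robot, and variables do not carry over. Pictures are saved under pics/ and viewed, at most 10 in all, crops included, and the job is handed in when it is done.

```bash
ls; mkdir -p pics; python3 - <<'E'
from cell import manip, cams
import cv2,numpy as np
for n in("side","top"):
    c=cams.capture(n); cv2.imwrite(f"pics/{n}0.png",c["image"]); np.savez(f"{n}0.npz",**c)
    print(n,c["position"],c["orientation"],c["intrinsics"].tolist())
s=manip.state(); print(s)
E
```

```text
pics
side [ 0.28799568 -0.82609442  1.08334095] [-2.44498622  0.34491989 -0.11217853] [[479.0996709394487, 0.0, 237.63651108264511], [0.0, 479.0996709394487, 196.56159559366765], [0.0, 0.0, 1.0]]
top [ 0.30324159 -0.09932684  1.19678462] [-2.14243659  2.105755   -0.17448491] [[349.6707318511465, 0.0, 257.537165873669], [0.0, 349.6707318511465, 189.72738459590738], [0.0, 0.0, 1.0]]
{'clock': 0.1, 'joint_pos': array([ 1.11911085e+00,  2.64712777e-01,  1.60522708e+00, -9.89586585e-06,
        1.27369255e+00, -3.69205500e-02]), 'joint_velocities': array([-1.86954318e-04, -3.06793917e-03, -1.32146189e-03, -3.30183409e-04,
        1.11755142e-03,  5.63317075e-05]), 'tau': array([ 1.02080405e-03, -5.03615355e+01, -3.58072972e+01,  7.31158094e-02,
        2.33236182e-02, -3.07642244e-05]), 'tool_pos': array([0.27174724, 0.61718662, 0.23749453]), 'tcp_rot': array([-0.6467468 , -3.07380403,  0.00311202]), 'contact_force': array([ 0.00798561, -0.21922212, -0.17766327]), 'moment': array([-0.00022288,  0.04007336,  0.00848125]), 'grasp_force': 0.0, 'gripper_width': 0.08798983623146105}
```

View pics/side0.png

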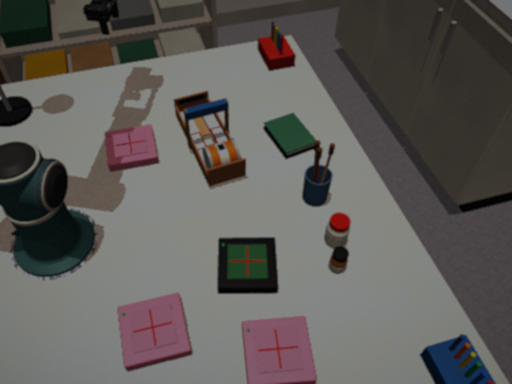

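View pics/top0.png

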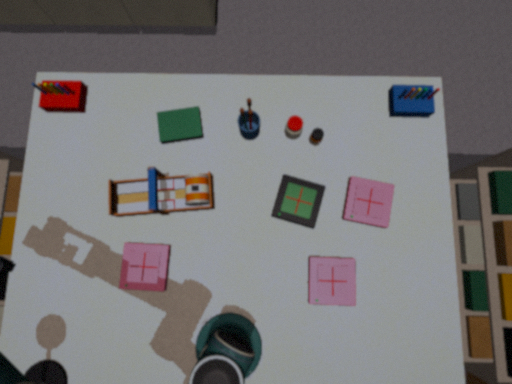

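The side picture shows the tray near (210,137), its blue grip near (207,108) and the tin at the near (-y) end, near (217,152). The top picture shows the grip at (154,190), the tin at (199,190) and the black scanner's cross at (299,201). The pink look-alikes are at (370,202), (332,280) and (146,267). Next I'll measure these.

```bash
cat > h.py <<'E'
import numpy as np, cv2
from scipy.spatial.transform import Rotation as R
def cloud(c):
    K=c["intrinsics"]; z=c["z_map"]; v,u=np.indices(z.shape)
    p=np.stack([(u-K[0,2])/K[0,0]*z,(v-K[1,2])/K[1,1]*z,z],-1)
    return p@R.from_rotvec(c["orientation"]).as_matrix().T+c["position"]
def hsv(c): return cv2.cvtColor(c["image"],cv2.COLOR_BGR2HSV).astype(int)
def mask(c,lo,hi,box):
    h=hsv(c); m=((h>=lo)&(h<=hi)).all(-1)&(c["z_map"]>0); b=np.zeros_like(m); u0,v0,u1,v1=box; b[v0:v1,u0:u1]=1
    return m&b
E
python3 - <<'E'
from h import *
for n,bx in(("top",dict(tray=(95,155,225,225),grip=(140,160,172,220),tin=(180,165,220,215),glass=(268,170,330,232))),("side",dict(tray=(165,85,250,190),grip=(178,92,235,125),tin=(195,125,245,180),glass=(212,232,282,297)))):
    c=dict(np.load(n+"0.npz")); P=cloud(c)
    g=mask(c,(100,90,50),(125,255,255),bx["grip"]); q=P[g]; print(n,"grip n",len(q),"z pct",np.percentile(q[:,2],[5,50,95]).round(4))
    t=q[q[:,2]>.158]; t=t[t[:,2]<.19]; r=cv2.minAreaRect(t[:,:2].astype(np.float32)*1000); print(" top of bar",len(t),t.mean(0).round(4),r)
    w=np.zeros(P.shape[:2],bool); b=bx["tray"]; w[b[1]:b[3],b[0]:b[2]]=1
    a=P[w&(P[...,2]>.012)&(P[...,2]<.095)]; r=cv2.minAreaRect(a[:,:2].astype(np.float32)*1000); print(" tray",r)
    o=mask(c,(5,120,90),(22,255,255),bx["tin"]); q=P[o]; q=q[q[:,2]>.06]; print(" tin",len(q),q.mean(0).round(4),q[:,2].max().round(4))
    gl=mask(c,(40,60,20),(90,255,255),bx["glass"]);q=P[gl];q=q[abs(q[:,2]-.035)<.01];rr=cv2.minAreaRect(q[:,:2].astype(np.float32)*1000);print(" glass",len(q),q.mean(0).round(4),rr)
    rd=mask(c,(0,90,50),(8,255,255),bx["glass"])|mask(c,(172,90,50),(180,255,255),bx["glass"]);q=P[rd];print(" cross",len(q),q.mean(0).round(4), np.median(q,0).round(4))
    b=bx["glass"];w[:]=0;w[b[1]:b[3],b[0]:b[2]]=1
    a=P[w&(P[...,2]>.02)&(P[...,2]<.05)];print(" scanner",cv2.minAreaRect(a[:,:2].astype(np.float32)*1000))
E
```

```text
top grip n 320 z pct [0.1606 0.1697 0.1729]
 top of bar 310 [0.4834 0.2307 0.1693] ((482.8072509765625, 232.07106018066406), (122.94477844238281, 21.89500617980957), 5.1259684562683105)
 tray ((487.2687683105469, 232.66477966308594), (132.32948303222656, 333.3756408691406), 6.839377403259277)
 tin 399 [0.4985 0.1013 0.0995] 0.1178
 glass 818 [ 0.476  -0.2201  0.0348] ((470.05108642578125, -218.21475219726562), (106.54853820800781, 125.06011199951172), 72.25357818603516)
 cross 4 [ 0.4755 -0.2198  0.0368] [ 0.4763 -0.2197  0.0367]
 scanner ((477.2059631347656, -220.9984130859375), (150.1796875, 150.96046447753906), 74.18240356445312)
side grip n 233 z pct [0.1629 0.168  0.1716]
 top of bar 225 [0.4866 0.2301 0.168 ] ((486.97845458984375, 232.1298828125), (122.98925018310547, 25.787601470947266), 6.257138729095459)
 tray ((486.3503112792969, 232.5637969970703), (132.4184112548828, 341.3410339355469), 5.596188068389893)
 tin 363 [0.5014 0.0945 0.0991] 0.117
 glass 1303 [ 0.4767 -0.2222  0.0336] ((470.3416442871094, -217.44187927246094), (109.60682678222656, 122.7884521484375), 73.89185333251953)
 cross 93 [ 0.4768 -0.2197  0.0347] [ 0.4774 -0.2187  0.0348]
 scanner ((477.11932373046875, -222.39434814453125), (155.10549926757812, 150.14544677734375), 74.33939361572266)
```

```bash
cat >> h.py <<'E'
TR=np.array([.4867,.2322,0.]); YAW0=np.deg2rad(6.1)
GL=np.array([.4772,-.2212,.035]); YAW1=np.deg2rad(-15.7)
FLIP=0.
def toolrot(yaw,phi=0):   # tray yaw, tilt phi about tray x -> tool rotation
    return R.from_euler('z',yaw)*R.from_euler('x',phi)*R.from_euler('z',FLIP)*R.from_euler('x',np.pi)
def tcp_for(win,yaw,phi=0,gz=.155):  # window point in world -> TCP pose
    t=R.from_euler('z',yaw)*R.from_euler('x',phi)
    return np.asarray(win)+t.apply([0,0,gz-.04-.019]), toolrot(yaw,phi).as_rotvec()
E
python3 - <<'E'
from h import *; import h
from cell import manip, inverse_kinematics as ik
for f in (0,np.pi):
    h.FLIP=f
    for w,y in ((TR+[0,0,.04],YAW0),(GL+[0,0,.12],YAW1)):
        p,r=tcp_for(w,y); print(f,p.round(3),ik(p,r))
h.FLIP=0 if ik(*tcp_for(TR+[0,0,.04],YAW0)) is not None else np.pi
E
```

```text
0 [0.487 0.232 0.136] [ 3.98961288e-01  9.68464969e-02  1.99921257e+00 -4.44089210e-16
  1.04553359e+00  1.86329253e+00]
0 [ 0.477 -0.221  0.251] [-0.48141274 -0.02725425  1.90485686  0.          1.26399005  1.36340028]
3.141592653589793 [0.487 0.232 0.136] [ 0.39896129  0.0968465   1.99921257  0.          1.04553359 -1.27830012]
3.141592653589793 [ 0.477 -0.221  0.251] [-4.81412735e-01 -2.72542515e-02  1.90485686e+00 -4.44089210e-16
  1.26399005e+00 -1.77819237e+00]
```

```bash
sed -i 's/^FLIP=0./FLIP=np.pi/' h.py; python3 - <<'E'
from h import *
from cell import manip, inverse_kinematics as ik
T=lambda: manip.state()["clock"]
p,r=tcp_for(TR+[0,0,.04],YAW0)
t=T(); manip.move_pose(p+[0,0,.09],r); print("pose",T()-t)
for a in (.005,-.01):
    p2,r2=tcp_for(TR+[0,0,.13],YAW0,a); t=T(); manip.set_joints(ik(p2,r2)); s=manip.state(); print("setj",s["clock"]-t,abs(s["joint_velocities"]).max())
for a,rate in ((.005,.15),(-.01,.5)):
    p2,r2=tcp_for(TR+[0,0,.13],YAW0,a); t=T(); manip.move_linear(p2,rate,r2); print("lin",T()-t)
t=T(); manip.dwell(.05); print(T()-t)
t=T(); manip.move_linear(p+[0,0,.09],.15,r); print(T()-t)
s=manip.state(); print(s["tool_pos"],p,s["moment"],s["contact_force"],s["clock"])
E
```

```text
pose 1.625
setj 0.25 0.0023082214097279044
setj 0.25 0.007342686196778499
lin 0.25
lin 0.25
0.04999999999999982
0.25
[0.4867085  0.23197697 0.22597877] [0.4867 0.2322 0.136 ] [0.04666681 0.02545218 0.00053268] [ 0.61922515 -0.34395279  0.23107231] 3.025
```

```bash
python3 - <<'E'
from h import *
from cell import manip, cams
p,r=tcp_for(TR+[0,0,.04],YAW0)
manip.move_linear(p,.08,r); print(manip.state()["tool_pos"],p)
manip.set_gripper(.015,60); s=manip.state(); print(s["gripper_width"],s["grasp_force"],s["contact_force"],s["moment"])
manip.move_linear(p+[0,0,.03],.05,r); s=manip.state(); print(s["clock"],s["gripper_width"],s["contact_force"],s["moment"],s["tool_pos"])
for n in("side","top"):
    c=cams.capture(n); cv2.imwrite(f"pics/{n}1.png",c["image"]); np.savez(f"{n}1.npz",**c)
E
```

```text
[0.48724878 0.23243776 0.13673109] [0.4867 0.2322 0.136 ]
0.021443399790349347 59.99636482447386 [-0.77258697  1.76360328 -0.2744535 ] [ 0.29531968  0.05490128 -0.13710834]
6.0667 0.021518784685781635 [ 0.26193269  0.1192821  -7.91040933] [0.32950177 0.08453044 0.00426602] [0.48656076 0.23214666 0.16598098]
```

View pics/side1.png

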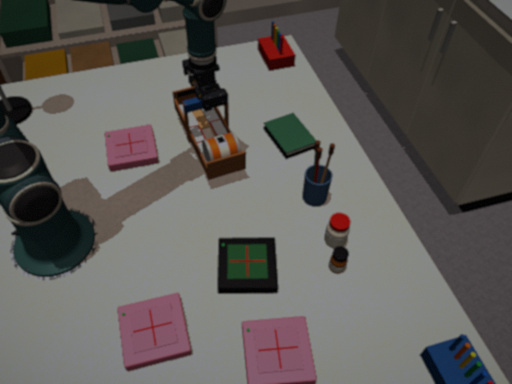

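The tray is gripped (60 N, 21.5 mm opening) and lifted. The tin (219,150) is still at its end and the bystanders are untouched. Next I'll carry it over the scanner.

```bash
python3 - <<'E'
from h import *
from cell import manip, cams
p,r=tcp_for(TR+[0,0,.155],YAW0); manip.move_linear(p,.06,r)
p,r=tcp_for(GL+[0,0,.12],YAW1); manip.move_linear(p,.09,r); manip.dwell(.3)
s=manip.state(); print(s["clock"],s["gripper_width"],s["contact_force"],s["moment"],s["tool_pos"],p)
for n in("side","top"):
    c=cams.capture(n); cv2.imwrite(f"pics/{n}2.png",c["image"]); np.savez(f"{n}2.npz",**c)
a=[cv2.resize(cv2.imread(f"pics/{n}2.png")[y:y+150,x:x+150],(400,400)) for n,x,y in(("side",170,165),("top",225,120))]
cv2.imwrite("pics/c2.png",np.hstack(a))
E
```

```text
13.225 0.021658769787847674 [-0.05110762  0.1644484  -7.89873584] [ 0.28670606 -0.12386938 -0.01532079] [ 0.47719662 -0.22117982  0.25100902] [ 0.4772 -0.2212  0.251 ]
```

View pics/c2.png

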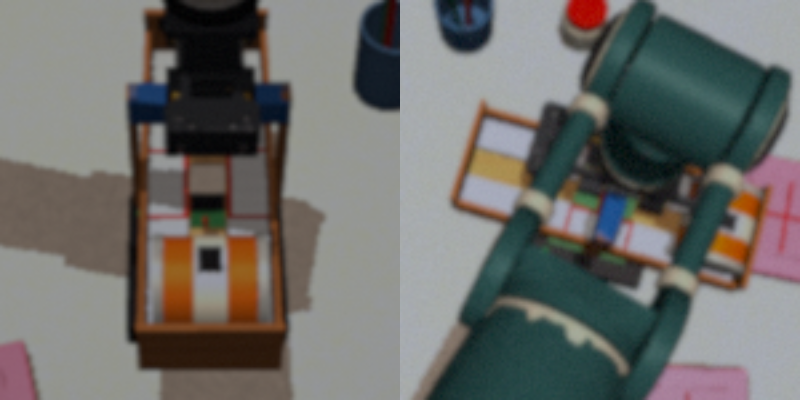

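Left half of the crop (side camera): the tin is whole and in view, with the green glass through the window and the gripper only above the bar. Next I'll build the tin estimator and check it and the tray tilt.

```bash
cat >> h.py <<'E'
from scipy.optimize import least_squares
def to_tray(P,tcp,rot):
    t=R.from_rotvec(rot)*toolrot(0).inv()
    return t.inv().apply((P-tcp).reshape(-1,3)).reshape(P.shape)+[0,0,.136]
def tin_y(c,tcp,rot,dz=0.):
    Q=to_tray(cloud(c)[150:330,150:330],tcp,rot); Q=Q[(c["z_map"]>0)[150:330,150:330]]-[0,0,dz]
    q=Q[(abs(Q[:,0])<.04)&(Q[:,1]>-.15)&(Q[:,1]<.15)&(Q[:,2]>.055)&(Q[:,2]<.124)]
    f=lambda a: np.hypot(q[:,1]-a[0],q[:,2]-(.08-a[0]**2/2.48))-.04
    best=min((least_squares(f,[y0],loss="soft_l1",f_scale=.002) for y0 in (-.11,-.06,-.02,.03)),key=lambda s:s.cost)
    return best.x[0],len(q),np.median(abs(best.fun))
E
python3 - <<'E'
from h import *; import time
from cell import manip
s=manip.state(); tcp,rot=s["tool_pos"],s["tcp_rot"]
c=dict(np.load("side2.npz"))
for dz in(-.002,0,.002): t=time.time(); print(tin_y(c,tcp,rot,dz),time.time()-t)
for n in("side","top"):
    c=dict(np.load(n+"2.npz")); Q=to_tray(cloud(c),tcp,rot).reshape(-1,3)
    for sg in(-1,1):
        e=Q[(abs(Q[:,0])<.045)&(abs(Q[:,1]*sg-.163)<.004)&(abs(Q[:,2]-.084)<.012)]; print(n,sg,len(e),np.percentile(e[:,2],[50,80,95]).round(4) if len(e) else "")
        e=Q[(abs(Q[:,0])<.03)&(abs(Q[:,0])>.02)&(abs(Q[:,1]*sg-.06)<.02)&(abs(Q[:,2]-.040)<.012)]; print("  track",len(e),np.median(e,0).round(4) if len(e) else "")
        e=Q[(abs(abs(Q[:,0])-.0545)<.003)&(abs(Q[:,1]*sg-.12)<.03)&(abs(Q[:,2]-.059)<.01)]; print("  rim",len(e),np.median(e,0).round(4) if len(e) else "")
E
```

```text
(np.float64(-0.11800905050683401), 1018, np.float64(0.0016605772179549595)) 0.06005215644836426
(np.float64(-0.11551783478534994), 1018, np.float64(0.002809762403791282)) 0.07028627395629883
(np.float64(-0.11271145954645445), 1018, np.float64(0.0037139821638781934)) 0.0670003890991211
side -1 212 [0.0808 0.0826 0.0841]
  track 34 [ 0.0002 -0.0447  0.038 ]
  rim 121 [ 0.052  -0.1152  0.0568]
side 1 13 [0.0829 0.0847 0.0866]
  track 0 
  rim 65 [0.0528 0.1224 0.0586]
top -1 65 [0.083  0.0842 0.0854]
  track 44 [-0.0251 -0.061   0.0381]
  rim 19 [-0.0549 -0.1319  0.0588]
top 1 79 [0.0847 0.0863 0.0878]
  track 18 [-0.0242  0.0468  0.0388]
  rim 78 [0.0523 0.1247 0.0594]
```

```bash
cat > ctl.py <<'E'
import numpy as np
from scipy.linalg import solve_discrete_are
G,RR,FR,T,TH=6.5,1.2,.01,.30,.05
def prop(x,p0,p1,g=G,fr=FR,b=0.,n=60):   # one cycle: hold p0 for TH, then smooth ramp to p1
    y,v=x; dt=T/n
    for i in range(n):
        s=np.clip((i*dt-TH)/(T-TH),0,1); p=p0+(p1-p0)*s*s*(3-2*s)
        a=y/RR-p-b
        if v==0 and abs(a)<=fr: continue
        d=np.sign(v) if v else np.sign(a)
        vn=v+G_(g,a,fr,d)*dt
        v=0. if v*vn<0 else vn
        y+=v*dt
    return np.array([y,v])
def G_(g,a,fr,d): return g*(a-fr*d)
def lin():
    f=lambda y,v,p0,p1: prop((y,v),p0,p1,fr=0)
    e=np.eye(4); M=np.array([f(*r) for r in e]).T
    A=np.zeros((3,3)); A[:2]=M[:,:3]; return A,np.array([M[0,3],M[1,3],1.])[:,None]
A,B=lin(); Q=np.diag([1,.15,0.]); Rr=np.array([[.3]])
S=solve_discrete_are(A,B,Q,Rr); K=np.linalg.solve(Rr+B.T@S@B,B.T@S@A)[0]
class Ctl:
    def __init__(s,y,phi=0.,t0=1.5,dur=6.):
        s.x=np.array([y,0.,0.]); s.P=np.diag([2e-6,1e-6,5e-5]); s.phi=s.last=phi; s.k=0; s.y0=y; s.dur=dur; s.t0=t0; s.quiet=0; s.done=False; s.b0=0.
    def ref(s,t):
        u=np.clip((t-s.t0)/s.dur,0,1); return s.y0*(1-u*u*(3-2*u)), -s.y0*6*u*(1-u)/s.dur
    def step(s,z):
        if s.k:                                          # predict with the last command, friction in the model
            x=np.r_[prop(s.x[:2],s.last,s.phi,b=s.x[2]),s.x[2]]
            F=np.eye(3); F[:2,:2]=A[:2,:2]; F[:2,2]=-A[:2,0]*0-np.array([G*T*T/2,G*T])
            s.P=F@s.P@F.T+np.diag([1e-6,6e-5,1e-6]); s.x=x
            if s.x[0]<s.y0: s.x[:2]=s.y0,max(0,s.x[1])
        L=s.P[:,0]/(s.P[0,0]+2e-6); s.x=s.x+L*(z-s.x[0]); s.P=s.P-np.outer(L,s.P[0]); s.x[2]=np.clip(s.x[2],-.02,.02)
        s.k+=1; t=s.k*T; yr,vr=s.ref(t+T*.5)
        y,v,b=s.x; pe=yr/RR-b-FR*np.sign(vr)*min(1,abs(vr)/.01)
        u=pe-K@np.array([y-yr,v-vr,s.phi-pe])
        s.hist=(getattr(s,'hist',[])+[z])[-4:]
        still=len(s.hist)==4 and np.ptp(s.hist)<.0045 and abs(v)<.012
        if t>s.t0+s.dur*.8 and still and abs(np.mean(s.hist))<.007: u=s.phi; s.quiet+=1   # resting on friction: hands off
        else: s.quiet=0
        s.last=s.phi; s.phi=float(np.clip(u,s.phi-.05,s.phi+.05)); s.phi=float(np.clip(s.phi,-.16,.12)); return s.phi
if __name__=="__main__":
    rng=np.random.default_rng(0); bad=0; qt=[]; vm=[]
    for n in range(150):
        g=G*rng.uniform(.88,1.12); fr=rng.uniform(.004,.018); b=rng.uniform(-.012,.012); off=rng.uniform(-.002,.002)
        x=np.array([-.12,0.]); c=Ctl(-.12); p=0.; ok=0; w=0; hit=0
        for k in range(110):
            u=c.step(x[0]+off+rng.normal()*.001); x=prop(x,p,u,g,fr,b); p=u
            w=max(w,abs(x[1]))
            if x[0]<-.12:
                if x[1]<-.05: hit=1
                x[:]=-.12,0
            if x[0]>.12: hit=1
            if c.quiet>=20: break
        bad+=hit or c.quiet<20; qt.append(k*T); vm.append(w)
    print("bad",bad,"time",np.percentile(qt,[50,90,100]),"vmax",np.percentile(vm,[50,90,100]),"K",K)
E
python3 ctl.py
```

```text
bad 150 time [23.85 32.7  32.7 ] vmax [1.46567726e-01 1.75192299e-01 3.96143748e+27] K [-2.35332602 -0.99739828  0.93035115]
```

```bash
python3 - <<'E'
from ctl import *
x=np.array([-.12,0.]);c=Ctl(-.12);p=0.
print(A,B.ravel(),np.abs(np.linalg.eigvals(A-B@K[None])))
for k in range(45):
    u=c.step(x[0]); 
    if k%2==0: print(k,"y %.4f v %.4f phi %.4f"%(x[0],x[1],u),c.x.round(4),np.round(c.ref(k*T),3),c.quiet)
    x=prop(x,p,u); p=u
    if x[0]<-.12: x[:]=-.12,0
E
```

```text
[[ 1.2582123   0.32496846 -0.24810815]
 [ 1.76024583  1.24941107 -1.29837656]
 [ 0.          0.          0.        ]] [-0.06174661 -0.81391843  1.        ] [4.59599957e-01 1.60561527e-01 3.65234193e-16]
0 y -0.1200 v 0.0000 phi -0.0500 [-0.12  0.    0.  ] [-0.12  0.  ] 0
2 y -0.1200 v 0.0000 phi -0.1000 [-0.12  0.    0.  ] [-0.12  0.  ] 0
4 y -0.1200 v 0.0000 phi -0.1087 [-0.12  0.    0.  ] [-0.12  0.  ] 0
6 y -0.1196 v 0.0055 phi -0.1134 [-0.1196  0.0055  0.    ] [-0.119  0.006] 0
8 y -0.1076 v 0.0300 phi -0.0919 [-0.1076  0.03    0.    ] [-0.113  0.015] 0
10 y -0.0880 v 0.0340 phi -0.0742 [-0.088  0.034  0.   ] [-0.101  0.023] 0
12 y -0.0669 v 0.0351 phi -0.0559 [-0.0669  0.0351  0.    ] [-0.086  0.027] 0
14 y -0.0459 v 0.0340 phi -0.0382 [-0.0459  0.034   0.    ] [-0.069  0.03 ] 0
16 y -0.0262 v 0.0307 phi -0.0222 [-0.0262  0.0307  0.    ] [-0.051  0.03 ] 0
18 y -0.0092 v 0.0249 phi -0.0093 [-0.0092  0.0249  0.    ] [-0.034  0.027] 0
20 y 0.0035 v 0.0168 phi -0.0004 [0.0035 0.0168 0.    ] [-0.019  0.023] 0
22 y 0.0106 v 0.0063 phi 0.0063 [0.0106 0.0063 0.    ] [-0.007  0.015] 0
24 y 0.0114 v 0.0000 phi 0.0152 [0.0114 0.     0.    ] [-0.001  0.006] 0
26 y 0.0114 v 0.0000 phi 0.0150 [0.0114 0.     0.    ] [-0.  0.] 0
28 y 0.0114 v 0.0000 phi 0.0149 [0.0114 0.     0.    ] [-0.  0.] 0
30 y 0.0114 v 0.0000 phi 0.0147 [0.0114 0.     0.    ] [-0.  0.] 0
32 y 0.0114 v 0.0000 phi 0.0146 [0.0114 0.     0.    ] [-0.  0.] 0
34 y 0.0114 v 0.0000 phi 0.0145 [0.0114 0.     0.    ] [-0.  0.] 0
36 y 0.0114 v 0.0000 phi 0.0145 [0.0114 0.     0.    ] [-0.  0.] 0
38 y 0.0114 v 0.0000 phi 0.0144 [0.0114 0.     0.    ] [-0.  0.] 0
40 y 0.0114 v 0.0000 phi 0.0143 [0.0114 0.     0.    ] [-0.  0.] 0
42 y 0.0114 v 0.0000 phi 0.0143 [0.0114 0.     0.    ] [-0.  0.] 0
44 y 0.0114 v 0.0000 phi 0.0142 [0.0114 0.     0.    ] [-0.  0.] 0
```

```bash
python3 - <<'E'
s=open("ctl.py").read()
a=s.index("A,B=lin()"); b=s.index("class Ctl"); s=s[:a]+'''A,B=lin()
def propv(y,v,p0,p1,b,fr=FR,n=15):               # vectorised prop
    dt=T/n
    for i in range(n):
        q=np.clip(((i+.5)*dt-TH)/(T-TH),0,1); a=y/RR-(p0+(p1-p0)*q*q*(3-2*q))-b
        d=np.where(abs(v)>1e-9,np.sign(v),np.sign(a)*(abs(a)>fr)); stick=(abs(v)<=1e-9)&(abs(a)<=fr)
        vn=np.where(stick,0,v+G*(a-fr*d)*dt); v=np.where(v*vn<0,0,vn); y=y+v*dt
    return y,v
D=np.arange(-.05,.0501,.002)
def mpc(x,phi,vmax,goal=0.):
    y,v,b=x; u1=(phi+D)[:,None]+0*D; u2=u1+D
    vd=lambda y: np.clip(-.8*(y-goal),-vmax,vmax)
    y1,v1=propv(y+0*u1,v+0*u1,phi,u1,b); y2,v2=propv(y1,v1,u1,u2,b); y3,v3=propv(y2,v2,u2,u2,b)
    J=(v1-vd(y1))**2+2*(v2-vd(y2))**2+(v3-vd(y3))**2+.02*((u1-phi)**2+(u2-u1)**2)+.3*(y2/RR-u2-b)**2*(abs(y-goal)<.03)
    return u1.flat[J.argmin()]
'''+s[b:]
a=s.index("        s.k+=1; t="); b=s.index("        s.hist="); s=s[:a]+'''        s.k+=1; t=s.k*T; y,v,b=s.x
        u=mpc(s.x,s.phi,s.vmax)
'''+s[b:]
s=s.replace("t0=1.5,dur=6.):","vmax=.035):\n        s.vmax=vmax").replace("s.dur=dur; s.t0=t0; ","").replace("t>s.t0+s.dur*.8 and still","still")
a=s.index("    def ref"); b=s.index("    def step"); s=s[:a]+s[b:]
open("ctl.py","w").write(s.replace(',"K",K',''))
E
time python3 ctl.py; sed -i 's/range(150)/range(60)/' ctl.py; python3 - <<'E'
from ctl import *
rng=np.random.default_rng(1)
x=np.array([-.12,0.]);c=Ctl(-.12);p=0.
for k in range(60):
    u=c.step(x[0]+rng.normal()*.001)
    if k%2==0: print(k,"y %.4f v %.4f phi %.4f"%(x[0],x[1],u),c.x.round(4),c.quiet)
    x=prop(x,p,u,fr=.006,b=.006); p=u
    if x[0]<-.12: x[:]=-.12,0
E
```

```text
bad 150 time [15.75 31.89 32.7 ] vmax [1.45071308e-01 1.78780129e-01 5.81962236e+30]
0 y -0.1200 v 0.0000 phi -0.0500 [-0.1198  0.      0.    ] 0
2 y -0.1200 v 0.0000 phi -0.1320 [-0.1197  0.0012 -0.0016] 0
4 y -0.1111 v 0.0348 phi -0.0820 [-0.1103  0.0429 -0.0015] 0
6 y -0.0968 v 0.0132 phi -0.0940 [-0.097   0.0146  0.0004] 0
8 y -0.0824 v 0.0288 phi -0.0760 [-0.0818  0.0318  0.0009] 0
10 y -0.0658 v 0.0305 phi -0.0600 [-0.0656  0.0311  0.0016] 0
12 y -0.0455 v 0.0324 phi -0.0460 [-0.046   0.0302  0.002 ] 0
14 y -0.0272 v 0.0280 phi -0.0300 [-0.0277  0.0274  0.0018] 0
16 y -0.0148 v 0.0138 phi -0.0260 [-0.0146  0.0143  0.0019] 0
18 y -0.0102 v 0.0105 phi -0.0180 [-0.0109  0.0084  0.002 ] 0
20 y -0.0031 v 0.0045 phi -0.0200 [-0.0031  0.0056  0.0017] 0
22 y -0.0014 v 0.0029 phi -0.0040 [-0.0002  0.0074  0.0014] 0
24 y -0.0013 v 0.0000 phi -0.0040 [-0.0037 -0.0112  0.0023] 2
26 y -0.0013 v 0.0000 phi -0.0040 [-0.0016  0.005   0.0016] 4
28 y -0.0013 v 0.0000 phi -0.0040 [-0.0011  0.0018  0.0016] 6
30 y -0.0013 v 0.0000 phi -0.0040 [0.0007 0.0057 0.0012] 8
32 y -0.0013 v 0.0000 phi -0.00
[... 193 characters left out ...]
-0.0013  0.0054  0.0016] 16
40 y -0.0013 v 0.0000 phi -0.0040 [-0.0024 -0.004   0.0019] 18
42 y -0.0013 v 0.0000 phi -0.0040 [-0.0014  0.0019  0.0017] 20
44 y -0.0013 v 0.0000 phi -0.0040 [-0.0014  0.0024  0.0017] 22
46 y -0.0013 v 0.0000 phi -0.0040 [-0.0012 -0.0001  0.0016] 24
48 y -0.0013 v 0.0000 phi -0.0040 [-0.0008  0.0032  0.0015] 26
50 y -0.0013 v 0.0000 phi -0.0040 [-0.0009 -0.0016  0.0016] 28
52 y -0.0013 v 0.0000 phi -0.0040 [-0.0007  0.0046  0.0015] 30
54 y -0.0013 v 0.0000 phi -0.0040 [-0.0005  0.0041  0.0015] 32
56 y -0.0013 v 0.0000 phi -0.0040 [-0.0005  0.0062  0.0015] 34
58 y -0.0013 v 0.0000 phi -0.0040 [-0.0024 -0.0037  0.002 ] 36
real	0m43.811s
user	0m43.468s
sys	0m0.056s
```

```bash
sed -i 's/x\[1\]<-.05: hit=1/x[1]<-.05 and far: hit=1/; s/            w=max(w,abs(x\[1\]))/            far=(k>0 and far) or x[0]>-.11\n            w=max(w,abs(x[1])*far)/; s/hit=1$/hit=1; break/; s/far: hit=1; break/far: hit=1/' ctl.py; python3 ctl.py
```

```text
bad 3 time [15.45 29.46 32.7 ] vmax [0.04852374 0.07527185 0.13213231]
```

```bash
cat > run.py <<'E'
from h import *; from ctl import Ctl
from cell import manip, cams
def meas():
    s=manip.state(); c=cams.capture("side"); y,n,m=tin_y(c,s["tool_pos"],s["tcp_rot"],-.002); return y-.002,n,m,s,c
s=manip.state(); phi=0.; c=None; t0=s["clock"]
while True:
    z,n,m,s,img=meas()
    if c is None: c=Ctl(z); c.x[2]=.004
    u=c.step(z)
    print("%.2f z %.4f n%d r%.4f v %.3f b %.4f phi %.4f q%d Mx %.3f"%(s["clock"],z,n,m,c.x[1],c.x[2],u,c.quiet,s["moment"][0]))
    if n<60: cv2.imwrite("pics/low.png",img["image"])
    if c.quiet>=21 or s["clock"]>62: break
    if u==phi: manip.dwell(.25)
    else:
        p,r=tcp_for(GL+[0,0,.12],YAW1,u); manip.move_linear(p,.3,r)
    phi=u
cv2.imwrite("pics/end.png",cv2.resize(img["image"][165:315,170:320],(500,500))); np.savez("end.npz",**img)
print(manip.state()["tool_pos"],p)
E
python3 run.py
```

```text
13.32 z -0.1204 n1013 r0.0016 v 0.000 b 0.0040 phi -0.0500 q0 Mx 0.305
13.62 z -0.1187 n987 r0.0016 v 0.006 b 0.0012 phi -0.1000 q0 Mx 0.632
13.93 z -0.1163 n1025 r0.0016 v 0.015 b -0.0015 phi -0.1200 q0 Mx 0.766
14.22 z -0.1141 n1115 r0.0015 v 0.017 b -0.0009 phi -0.0980 q0 Mx 0.624
14.53 z -0.1081 n1398 r0.0012 v 0.027 b -0.0001 phi -0.1000 q0 Mx 0.468
14.82 z -0.1069 n1400 r0.0012 v 0.009 b 0.0016 phi -0.1140 q0 Mx 0.537
15.12 z -0.1050 n1410 r0.0012 v 0.015 b 0.0021 phi -0.0960 q0 Mx 0.643
15.43 z -0.0986 n1401 r0.0011 v 0.029 b 0.0026 phi -0.0900 q0 Mx 0.441
15.72 z -0.0943 n1407 r0.0011 v 0.018 b 0.0037 phi -0.1000 q0 Mx 0.504
16.02 z -0.0899 n1388 r0.0012 v 0.021 b 0.0041 phi -0.0820 q0 Mx 0.557
16.32 z -0.0813 n1370 r0.0012 v 0.033 b 0.0042 phi -0.0740 q0 Mx 0.368
16.62 z -0.0745 n1369 r0.0011 v 0.024 b 0.0049 phi -0.0800 q0 Mx 0.421
16.93 z -0.0687 n1321 r0.0012 v 0.024 b 0.0053 phi -0.0680 q0 Mx 0.394
17.23 z -0.0601 n1308 r0.0011 v 0.033 b 0.0055 phi -0.0540 q0 Mx 0.278
17.52 z -0.0510 n1289 r0.0012 v 0.030 b 0.0059 phi -0.0540 q0 Mx 0.290
17.82 z -0.0451 n1290 r0.0012 v 0
[... 4334 characters left out ...]
22 r0.0010 v -0.001 b -0.0002 phi 0.0080 q13 Mx 0.015
36.73 z 0.0003 n620 r0.0011 v 0.001 b -0.0003 phi 0.0080 q14 Mx -0.039
37.02 z 0.0001 n623 r0.0010 v -0.000 b -0.0003 phi 0.0080 q15 Mx -0.027
37.33 z -0.0000 n619 r0.0010 v -0.000 b -0.0002 phi 0.0080 q16 Mx -0.037
37.62 z 0.0001 n624 r0.0010 v 0.000 b -0.0003 phi 0.0080 q17 Mx 0.007
37.92 z 0.0001 n623 r0.0011 v 0.000 b -0.0003 phi 0.0080 q18 Mx -0.026
38.23 z 0.0001 n620 r0.0010 v -0.000 b -0.0002 phi 0.0080 q19 Mx -0.011
38.52 z 0.0001 n621 r0.0010 v 0.000 b -0.0003 phi 0.0080 q20 Mx -0.075
38.83 z 0.0001 n618 r0.0010 v -0.000 b -0.0002 phi 0.0080 q21 Mx 0.030
[ 0.47699615 -0.22192859  0.25100779] [ 0.47699218 -0.22193934  0.25099693]
```

```bash
python3 - <<'E'
from h import *
from cell import manip
s=manip.state(); c=dict(np.load("end.npz")); P=cloud(c).reshape(-1,3); Q=to_tray(P,s["tool_pos"],s["tcp_rot"])
for sg in(-1,1):
    e=Q[(abs(Q[:,0])<.045)&(abs(Q[:,1]*sg-.163)<.006)&(abs(Q[:,2]-.084)<.012)]; print(sg,len(e),np.median(e,0).round(4))
for n in(-1,1):
    e=Q[(abs(Q[:,0]*n-.0545)<.006)&(Q[:,1]<-.06)&(Q[:,1]>-.15)&(abs(Q[:,2]-.059)<.006)]; print("rim",n,len(e),np.median(e,0).round(4))
E
```

```text
-1 207 [ 0.0009 -0.1648  0.0811]
1 10 [-0.0413  0.1632  0.0813]
rim -1 96 [-0.0546 -0.1025  0.0578]
rim 1 101 [ 0.0548 -0.1076  0.0576]
```

View pics/end.png

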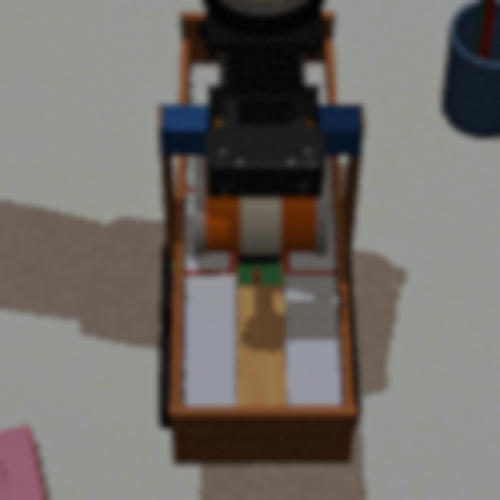

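The picture shows the tin resting under the grip at (260,225), over the red-edged window at (260,270), with the green glass and cross visible below. The tray pose agrees with the depth readings, so I'll hand in.

```bash
python3 -c "
from cell import order
print(order.close_job())"
```

```text
the job is handed in; nothing more can be done
None
```

I handed the job in with the tray held over the scanner's red cross and the tin at rest over the window for about 6 s; since "10 cm above the glass" could mean feet or window, I put the feet about 8 cm and the window about 12 cm above it.

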